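Walk the iron surface plate home against its two stop screws

ROBOT

A 6-joint arm with a two-finger parallel gripper is mounted at the origin on a cart in front of the work surface, level with it; the furniture and walls round the work are solid. World frame = base frame: x ahead of the robot, y to its left, z up, the work surface at z = 0. Lengths are in m, angles in rad, forces in N, time in s.
With the tool pointing down it reaches from about 0.35 to 0.775 m from the base axis. Payload 5.5 kg.
Tool frame: the origin (TCP) lies on the centre line of the jaws, within the pads' length; the fingertips stand 25 mm ahead of it and the grasp point (between the pads) lies 6 mm ahead of it; z points along the fingers, y is the direction in which the jaws open and shut (so a half turn about z gives the same grasp; the last joint's range is limited). The gripper opens to 85 mm and grips with 20 to 120 N. Pads are 22 mm wide; open, the fingers measure 114 mm over their backs; the gripper's body (76 mm by 85 mm) begins 54 mm behind the grasp point. The pads swing forward as they close: fully open they stand 13 mm farther back than shut.
Start: joints at [1.038, 0.313, 0.046, 1.304, 0, 1.431], TCP at [0.22, 0.531, 0.256] pointing down, gripper open.
Joint ranges: [-2.76, 2.76], [-0.86, 1.69], [-1.03, 1.26], [-2.2, 2.34], [-1.47, 1.5], [-3.14, 3.14]. Speed limits (rad/s): [2.57, 2.57, 3.14, 3.14, 3.14, 3.14].

INTERFACE

Orientations are given as a rotation vector (axis times angle).
In Python, from bench import read_state, imaging, ticket gives the robot as it stands.
- The arm moves only by the shell command python3 -m crank 'ROWS' [FORCE]. ROWS is JSON, a list of rows, each a list of 5 numbers: the finger opening in cm, from 0 to 8.54, then the shift along the tool's x, y, z in cm, then the turn about the tool's z in degrees. A call has 1 to 10 rows; each row shifts and turns the commanded pose from where the row before left it, along the tool's axes as they then stand; what a row does not reach is not made up. A row lasts 1/10 s, in which the tool goes at most 50 mm and 8.59 degrees, less where a joint would pass 70% of its speed; a pose out of reach is approached as far as the arm can. A call is refused whole if a number of a shift passes 5 or a number of a turn 8.59, either way. A call with a gripper value outside its range is refused whole. The fingers move at their own pace and stop on an object; FORCE is the grip in N (left out, the last holds). Time passes only in rows, so rows that do not move let the fingers close. It gives the time, the measured TCP pose, the force and the opening at its end, in the units of the state.
- read_state(): the state, without advancing time (a new reading comes with each control period).
- imaging.read_camera(name): name is "scene" or "top" or "wrist"; returns (picture, depth): 400x640x3 uint8, blue, green, red; 400x640 float32, m along the optical axis (not along the pixel's ray), 0 where there is no reading.
- imaging.calibration(name): a dict with "mtx" (3x3 intrinsics, pixels), "rvec" (rotation vector, rad) and "tvec" (3), from world to camera coordinates, as OpenCV has them. Camera axes: x right, y down, z forward; pixel columns grow to the right and rows downward; lengths in m; the calibration is good to about 2 mm. A picture is of the moment at which its call begins: read the wrist's pose just before it. calibration takes no time and is no camera call; for the wrist camera it gives the pose at the moment of the call.
- ticket.close_job(): hands the job in, once; it reports no verdict.
The state is a dict: "time": time; "joint_pos": joint angles; "dq": joint speeds; "joint_efforts": joint torques, N m; "tcp_pos": TCP position; "ee_rot": TCP orientation; "wrist_force": force on the tool from outside, world axes, zero at the start; "moment": the same for the moment, N m; "finger_gap": finger opening in m.
Only numpy, scipy, OpenCV 4.12 (cv2) and the standard library are available. Lean on these libraries where they do the work, as an engineer would, in place of code of your own. Each camera call takes 0.05 s, during which the arm holds its last target.

TASK

Walk the heavy iron surface plate along its plywood board, away from you, by pushing alternately on its two near corners, until its far face rests against both stop screws and sits centred between them. The screws are not set to the same length, so feel for each one and press the plate up to it gently, never ramming it; keep the plate flat on the board, do not touch the glass spirit level on the middle of its near face, and leave the other things where they are.

Things in the scene. Friction and masses are not known exactly. Their poses are not given: they have to be found in the camera images.
- iron_plate: Iron slab, x 80, y 150, z 45 mm, about 0.95 kg (varies by 20%), too wide to grip; slides with friction about 0.6. Origin: centre of the underside (on the board); x from near face (-40, pushed) to far face (+40, goes to the screws), y left. Starts 45 to 110 mm short of the screws, within 8 mm of centred on the board and 0.25 rad of its yaw; must end within 15 mm of centred (y in the board's frame).
- level: Glass spirit level with brass ends, fixed across the middle of the plate's near face: a bar 16 mm thick, 88 mm long (plate y -44 to +44 mm), out to 55 mm behind the plate's centre (15 mm proud); axis 24 mm above the board. Origin: its middle. Not to be touched; the near face is free only from 44 to 75 mm each side of the middle, over its whole height.
- stop_board: Fixed plywood board on battens, 260x210 mm, top 42 mm above the bench (x -205 to +55, y -105 to +105 mm of its frame), on which the plate slides, with a steel bar 12 mm high across it at x = +10 to +40 mm that carries two posts with stop screws. Origin: on the bench under the board; x points away from the plate (the way it must go), y to the left. It stands at different places and yaws.
- stop_left: Fixed left post, 24x26x40 mm. Origin: on the board, middle of its near face, at x = +13, y = +60 mm of the board; axes as the board's. Its screw (10 mm thick, axis 22 mm up) sticks out towards the plate by an unmeasured 12 to 26 mm, set anew each time apart from the other one; it does not give way; a plate corner slides with 4 to 9 N until it meets it.
- stop_right: The right post, the same, at y = -60 mm of the board, with its own screw of another unmeasured length between 12 and 26 mm.
- oiler: Bystander: conical oil can with a long spout, 62 mm across, 143 mm high. Origin: centre of its underside. Not to be moved.
- wax_block: Bystander: round pale block of wax, 50 mm across, 74 mm high, standing beside the board. Origin: centre of its underside. Not to be moved.
- small_padlock: Bystander: small brass padlock 18x36x55 mm, standing behind the board. Origin: centre of its underside. Not to be moved.
- lock_cylinder: Bystander: brass lock cylinder 33x63x17 mm, lying to the left of the board. Origin: centre of its underside. Not to be moved.

How it is judged:
At the end, for the whole second after the job is handed in: The iron plate rests flat and still on the board with its far face within 1.8 mm of the tips of both stop screws (touching, in effect), within 15 mm of centred on the board (x of each of tip_left, tip_right in the frame of iron_plate below 0.0418 m and y of iron_plate in the frame of stop_board between -0.015 and 0.015 m and angle between iron_plate's own z axis and vertical below 0.03 rad and height (world z) of iron_plate below 0.046 m and linear speed of iron_plate below 0.01 m/s).
It fails at once if a stop screw or its post is pressed with more than 30 N (contact force between iron_plate and stop_left above 30 N or contact force between iron_plate and stop_right above 30 N).
It fails at once if the robot pushes the plate with more than 45 N (contact force between any of the fingers, the arm and iron_plate above 45 N).
It fails at once if the glass spirit level is touched (contact force between any of the fingers, the arm and level above 0.5 N).
It fails at once if the plate is tipped or lifted (angle between iron_plate's own z axis and vertical above 0.12 rad or height (world z) of iron_plate above 0.054 m).
It fails at once if a bystander is moved by more than 15 mm (distance of any of oiler, wax_block, small_padlock, lock_cylinder from where it was at the start of the episode above 0.015 m).
It also fails if it takes over 67 s, if anything falls off the work surface, if the arm or the gripper's body presses on something with over 40 N, if the wrist force passes 120 N, or if a joint passes its speed limit or range.

## Working session

There is one attempt and no reset: what is moved stays moved. The work goes in short steps, Python scripts to look and compute and a shell command to move; the robot and the scene stay as the last step left them, time stands still between calls to the robot, and variables do not carry over. Pictures are saved under pics/ and viewed, and the job is handed in when it is done.

```bash
ls; mkdir -p pics; python3 - <<'E'
from bench import read_state, imaging
import cv2
print(read_state())
for n in("scene","top","wrist"):
    c=imaging.calibration(n)
    p,d=imaging.read_camera(n); cv2.imwrite(f"pics/{n}0.png",p)
    import numpy as np; np.savez(f"pics/{n}0.npz",p=p,d=d,**{k:np.array(v) for k,v in c.items()})
    print(n,c)
E
```

```text
pics
{'time': 0.0, 'joint_pos': array([1.03843779e+00, 3.14011705e-01, 4.49506936e-02, 1.30361734e+00,
       2.74839635e-05, 1.43121758e+00]), 'dq': array([-0.00140048, -0.0004945 ,  0.00074595,  0.00037558, -0.00032165,
       -0.00152074]), 'joint_efforts': array([-2.65320878e-04, -4.80623460e+01,  2.98534352e+01,  1.95004331e-02,
       -3.25815108e-05, -8.78915500e-06]), 'tcp_pos': array([0.21982788, 0.53079501, 0.25539085]), 'ee_rot': array([-6.12892335e-01, -3.08056789e+00,  2.77619686e-03]), 'wrist_force': array([0.36622313, 0.15107965, 0.4959606 ]), 'moment': array([ 0.00815483, -0.00558548, -0.00013045]), 'finger_gap': 0.08519169892840639}
scene {'mtx': array([[440.90509406,   0.        , 317.66596925],
       [  0.        , 440.90509406, 191.71977279],
       [  0.        ,   0.        ,   1.        ]]), 'rvec': array([ 2.25323717, -0.97102341,  0.34210603]), 'tvec': array([-0.29865019,  0.3961266 ,  0.72545966])}
top {'mtx': array([[361.58880899,   0.        , 320.22337095],
       [  0.        , 361.58880899, 197.78061686],
       [  0.        ,   0.        ,   1.        ]]), 'rvec': array([ 2.18024177, -2.20871713,  0.06790244]), 'tvec': array([0.11088961, 0.56416369, 0.90410358])}
wrist {'mtx': array([[325.96539259,   0.        , 324.42853722],
       [  0.        , 325.96539259, 194.45297888],
       [  0.        ,   0.        ,   1.        ]]), 'rvec': array([-2.37203799, -1.58493392, -0.26508592]), 'tvec': array([-0.57374226, -0.04261567,  0.38027017])}
```

View pics/top0.png

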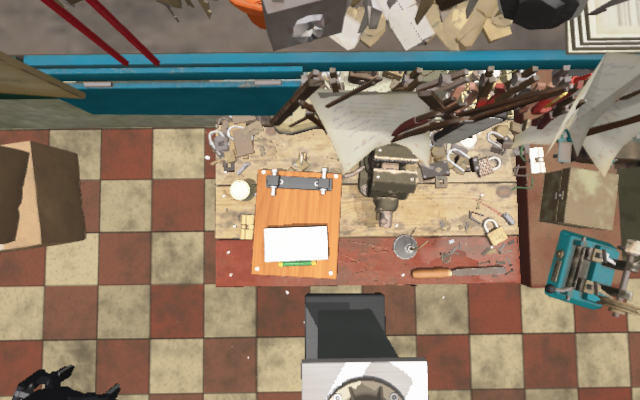

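View pics/scene0.png

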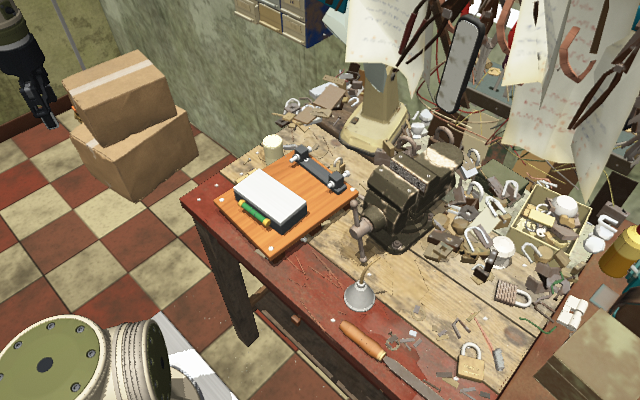

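View pics/wrist0.png

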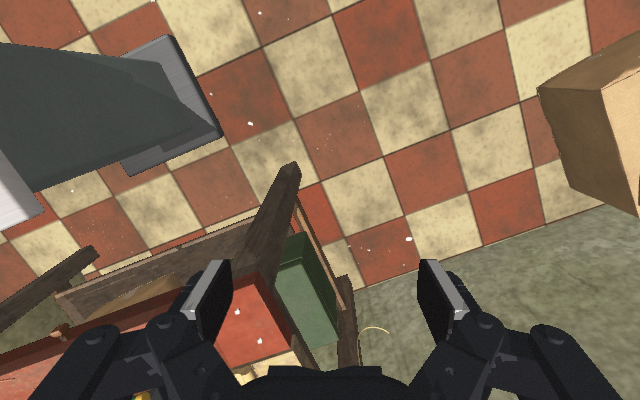

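The top view shows the board (cols 253–341, rows 170–278), the white-topped plate at rows 226–262 with the green level on its near side, and the bar with both posts at row ~182. Now I'll measure their poses.

```bash
cat > h.py <<'E'
import numpy as np, cv2
from bench import read_state, imaging
def cast(px,z,c):
    R,_=cv2.Rodrigues(np.array(c['rvec']));K=np.array(c['mtx']);t=np.array(c['tvec']).ravel()
    px=np.atleast_2d(px).astype(float)
    r=np.c_[px,np.ones(len(px))]@np.linalg.inv(K).T@R
    o=-R.T@t
    return o+r*((z-o[2])/r[:,2])[:,None]
def proj(P,c):
    return cv2.projectPoints(np.atleast_2d(P).astype(float),np.array(c['rvec']),np.array(c['tvec']),np.array(c['mtx']),None)[0][:,0]
def big(m):
    cs,_=cv2.findContours(m.astype(np.uint8),cv2.RETR_EXTERNAL,cv2.CHAIN_APPROX_NONE)
    return max(cs,key=cv2.contourArea)[:,0]
E
python3 - <<'E'
from h import *
c=np.load('pics/top0.npz');p=c['p'];h=cv2.cvtColor(p,cv2.COLOR_BGR2HSV)
roi=np.zeros(p.shape[:2],bool);roi[165:285,248:346]=1
pl=roi&(h[...,1]<40)&(h[...,2]>200)
ct=big(pl); W=cast(ct,0.087,c)[:,:2]*1000
r=cv2.minAreaRect(W.astype(np.float32));print('plate',r,cv2.boxPoints(r).round(1).tolist())
bd=roi&(h[...,0]<18)&(h[...,1]>110)&(h[...,2]>120)
bd=cv2.morphologyEx(bd.astype(np.uint8),cv2.MORPH_OPEN,np.ones((3,3)))
ct=big(bd);W=cast(ct,0.042,c)[:,:2]*1000
r=cv2.minAreaRect(W.astype(np.float32));print('board',r,cv2.boxPoints(r).round(1).tolist())
m=np.zeros_like(p);m[...,2]=bd*255;m[...,1]=pl*255
o=np.hstack([cv2.resize(x[160:290,235:355],None,fx=3,fy=4.5*2/3*1.0,interpolation=0) for x in(p,m)])
cv2.imwrite('pics/seg.png',o);print(o.shape)
E
```

```text
plate ((455.04425048828125, 162.88778686523438), (78.4905014038086, 148.06982421875), 1.4843546152114868) [[413.8999938964844, 235.89999389648438], [417.70001220703125, 87.9000015258789], [496.20001220703125, 89.9000015258789], [492.3999938964844, 237.89999389648438]]
board ((494.0260009765625, 162.76156616210938), (238.09860229492188, 279.5672302246094), 89.20707702636719) [[352.6000061035156, 45.70000076293945], [632.0999755859375, 41.79999923706055], [635.4000244140625, 279.8999938964844], [355.8999938964844, 283.70001220703125]]
(390, 720, 3)
```

View pics/seg.png

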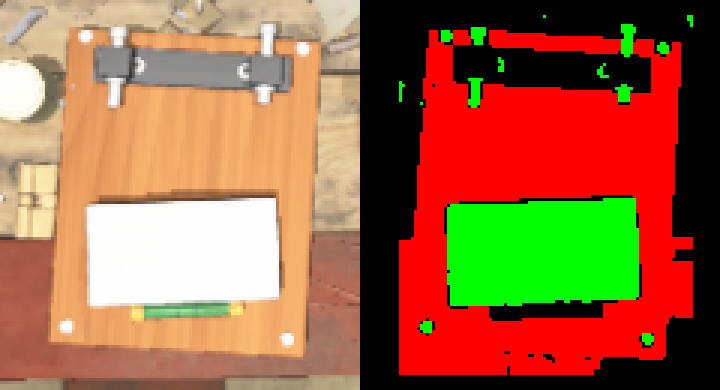

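```bash
python3 - <<'E'
from h import *
c=np.load('pics/top0.npz');p=c['p'];h=cv2.cvtColor(p,cv2.COLOR_BGR2HSV)
for (u,v) in [(300,200),(257,265),(245,265),(338,230),(348,245),(300,270),(300,283)]: print((u,v),h[v,u],p[v,u])
roi=np.zeros(p.shape[:2],bool);roi[165:285,248:346]=1
bd=roi&(p[...,2]>170)&(h[...,1]>100)&(h[...,1]<200)
bd=cv2.morphologyEx(bd.astype(np.uint8),cv2.MORPH_OPEN,np.ones((3,3)))
ct=big(bd);W=cast(ct,0.042,c)[:,:2]*1000
r=cv2.minAreaRect(W.astype(np.float32));print('board',r,cv2.boxPoints(r).round(1).tolist())
m=bd*255
o=cv2.resize(m[160:290,235:355],None,fx=4,fy=4,interpolation=0)
cv2.imwrite('pics/seg2.png',o)
# screw blobs
w=(h[...,1]<45)&(h[...,2]>190); w[:165]=0;w[200:]=0;w[:,:255]=0;w[:,345:]=0
n,l,s,ce=cv2.connectedComponentsWithStats(w.astype(np.uint8))
for i in range(1,n):
    if s[i][4]>3:
        print(s[i],ce[i],cast(ce[i],.064,c).round(4), cast([s[i][0]+s[i][2]/2-.5,s[i][1]+s[i][3]-.5],.064,c).round(4))
E
```

```text
(300, 200) [ 14 146 240] [103 167 240]
(257, 265) [ 14 148 238] [100 164 238]
(245, 265) [  6 144 177] [ 77  96 177]
(338, 230) [ 13 147 221] [ 94 150 221]
(348, 245) [  8 111 161] [ 91 109 161]
(300, 270) [ 14 147 236] [100 163 236]
(300, 283) [  7 120 178] [ 94 114 178]
board ((489.11395263671875, 156.46974182128906), (234.09857177734375, 283.04736328125), 86.0822982788086) [[339.8999938964844, 49.400001525878906], [622.2999877929688, 30.0], [638.2999877929688, 263.6000061035156], [355.8999938964844, 282.8999938964844]]
[343 165   2   5   9] [343.55555556 166.77777778] [[0.6373 0.0463 0.064 ]] [[0.6307 0.0465 0.064 ]]
[272 169   5   7  28] [273.82142857 171.53571429] [[0.6279 0.2153 0.064 ]] [[0.6182 0.2149 0.064 ]]
[322 168   5  11  44] [323.70454545 172.52272727] [[0.6239 0.0946 0.064 ]] [[0.6094 0.0941 0.064 ]]
[262 170   4   4  14] [263.28571429 171.5       ] [[0.6283 0.2407 0.064 ]] [[0.6234 0.2402 0.064 ]]
[334 174   4   4  13] [335.61538462 175.61538462] [[0.6161 0.0658 0.064 ]] [[0.6115 0.0662 0.064 ]]
[280 179   3   6  11] [281.27272727 181.63636364] [[0.6031 0.1974 0.064 ]] [[0.5961 0.1981 0.064 ]]
[314 181   4   5  11] [315.18181818 183.45454545] [[0.5976 0.1155 0.064 ]] [[0.5927 0.1148 0.064 ]]
[271 186   5  10  35] [272.74285714 190.22857143] [[0.5825 0.2181 0.064 ]] [[0.5698 0.2176 0.064 ]]
[320 188   6   6  24] [322.5        190.58333333] [[0.5801 0.0981 0.064 ]] [[0.5731 0.0982 0.064 ]]
```

View pics/seg2.png

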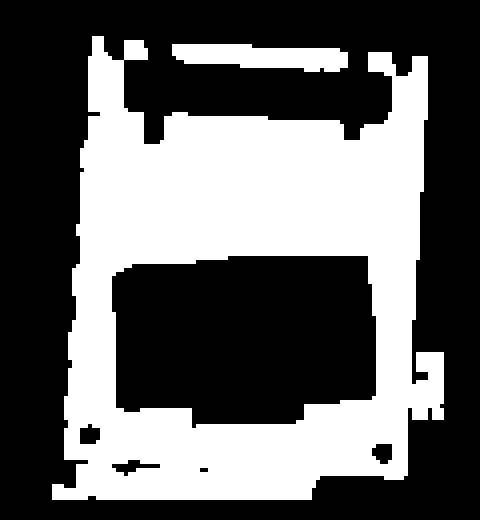

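```bash
python3 - <<'E'
from h import *
c=np.load('pics/top0.npz');p=c['p'];h=cv2.cvtColor(p,cv2.COLOR_BGR2HSV)
roi=np.zeros(p.shape[:2],bool);roi[165:285,248:346]=1
bd=roi&(h[...,0]>=11)&(p[...,2]>200)&(h[...,1]>120)&(h[...,1]<200)
bd=cv2.morphologyEx(bd.astype(np.uint8),cv2.MORPH_OPEN,np.ones((3,3)))
ct=big(bd);W=cast(ct,0.042,c)[:,:2]*1000
r=cv2.minAreaRect(W.astype(np.float32));print('board',r,cv2.boxPoints(r).round(1).tolist())
# side edges by row
L=[];Rr=[]
for v in range(175,275):
    u=np.where(bd[v])[0]
    if len(u): L.append((u[0]-.5,v));Rr.append((u[-1]+.5,v))
for nm,e in(('L',L),('R',Rr)):
    w=cast(np.array(e),.042,c)[:,:2]*1000
    vx,vy,x,y=cv2.fitLine(w.astype(np.float32),cv2.DIST_HUBER,0,.01,.01).ravel()
    print(nm,'slope',vy/vx,'y at x=450',y+(450-x)*vy/vx)
w=(h[...,1]<45)&(h[...,2]>190)&roi
# plate edges: fit each side
pl=(h[...,1]<40)&(h[...,2]>200)&roi
n,l,s,ce=cv2.connectedComponentsWithStats(pl.astype(np.uint8));
for i in range(1,n):
    if s[i][4]>3: print(s[i],cast(ce[i],.042,c)[0,:2].round(4))
k=1+np.argmax(s[1:,4]);m=l==k
for nm in 'FN':
    e=[]
    for u in range(270,324):
        v=np.where(m[:,u])[0]; e.append((u,v[0]-.5 if nm=='F' else v[-1]+.5))
    q=cast(np.array(e),.087,c)[:,:2]*1000
    f=np.polyfit(q[:,1],q[:,0],1);print(nm,'dx/dy',f[0],'x at y=163',np.polyval(f,163))
for nm in 'LR':
    e=[]
    for v in range(231,258):
        u=np.where(m[v])[0]; e.append((u[0]-.5 if nm=='L' else u[-1]+.5,v))
    q=cast(np.array(e),.087,c)[:,:2]*1000
    f=np.polyfit(q[:,0],q[:,1],1);print(nm,'dy/dx',f[0],'y at x=455',np.polyval(f,455))
E
```

```text
board ((501.5504455566406, 162.74114990234375), (207.92208862304688, 256.7993469238281), 86.02588653564453) [[366.29998779296875, 67.9000015258789], [622.4000244140625, 50.099998474121094], [636.7999877929688, 257.6000061035156], [380.70001220703125, 275.3999938964844]]
L slope -0.070459105 y at x=450 270.3458
R slope -0.069936655 y at x=450 62.157295
[344 165   2   4   6] [0.642  0.0419]
[272 169   5   6  25] [0.6317 0.2177]
[322 168   5  11  42] [0.6264 0.0943]
[262 170   4   4  14] [0.6312 0.2441]
[334 174   4   4  13] [0.6187 0.0648]
[281 179   2   5   8] [0.6063 0.1991]
[314 181   4   5   9] [0.5995 0.1156]
[248 187   2   7   8] [0.5862 0.2817]
[271 186   5  10  33] [0.5842 0.2206]
[320 188   6   6  24] [0.5818 0.0978]
[ 264  226   64   36 2142] [0.4521 0.166 ]
[255 267   4   4  14] [0.393  0.2611]
[329 271   4   4  13] [0.3812 0.0813]
F dx/dy -0.027141864518026797 x at y=163 494.35219035010135
N dx/dy -0.033646081823373024 x at y=163 416.1820352961202
L dy/dx 0.02160292301130811 y at x=455 237.07051164238507
R dy/dx 0.019620854131235863 y at x=455 88.82717179419357
```

Board yaw is about −0.07 rad. The plate sits at (0.455, 0.163) with yaw about +0.027. The screw tips are at roughly (0.570, 0.218) on the left and (0.573, 0.098) on the right, so about 77 mm of travel each. I'll start by closing the gripper and turning the jaw axis to face along the push.

```bash
python3 -m crank '[[0,0,0,0,8.5],[0,0,0,0,8.5],[0,0,0,0,8.5],[0,0,0,0,8.5],[0,0,0,0,8.5],[0,0,0,0,8.5],[0,0,0,0,8.5],[0,0,0,0,6.5]]' 40
cat > st.py <<'E'
from h import *
from scipy.spatial.transform import Rotation as R
import sys
s=read_state();M=R.from_rotvec(s['ee_rot']).as_matrix()
print('t',round(s['time'],2),'tcp',s['tcp_pos'].round(4),'x',M[:,0].round(3),'y',M[:,1].round(3),'F',s['wrist_force'].round(1),'gap',round(s['finger_gap'],4),'q',np.round(s['joint_pos'],2))
if len(sys.argv)>1:
    d=M.T@(np.array([float(a) for a in sys.argv[1:4]])-s['tcp_pos']);print('shift cm',(d*100).round(2))
E
python3 st.py 0.372 0.224 0.255
```

```text
time: 0.95
tcp_pos: [0.22, 0.5311, 0.2559]
ee_rot: [2.198, 2.244, -0.001]
wrist_force: [0.6, 0.1, 0.0]
finger_gap: -0.0003
t 0.95 tcp [0.22   0.5311 0.2559] x [-0.021  1.    -0.001] y [ 1.     0.021 -0.   ] F [0.6 0.1 0. ] gap -0.0003 q [1.04 0.31 0.05 1.3  0.   2.59]
shift cm [-31.01  14.56   0.11]
```

```bash
python3 -m crank '[[0,-3.9,1.8,0,0],[0,-3.9,1.8,0,0],[0,-3.9,1.8,0,0],[0,-3.9,1.8,0,0],[0,-3.9,1.8,0,0],[0,-3.9,1.8,0,0],[0,-3.9,1.8,0,0],[0,-3.7,2.0,0,0],[0,0,0,0,0],[0,0,0,0,0]]'
python3 st.py 0.374 0.224 0.084; python3 - <<'E'
from h import *
p,d=imaging.read_camera('wrist');cv2.imwrite('pics/w1.png',p)
p,d=imaging.read_camera('scene');cv2.imwrite('pics/s1.png',p)
E
```

```text
time: 1.95
tcp_pos: [0.3744, 0.2243, 0.2562]
ee_rot: [-2.195, -2.247, 0.0]
wrist_force: [-0.6, 0.4, 0.1]
finger_gap: 0.0
t 1.95 tcp [0.3744 0.2243 0.2562] x [-0.023  1.     0.   ] y [ 1.     0.023 -0.001] F [-0.6  0.4  0.1] gap 0.0 q [ 0.36  0.05 -0.28  1.24  0.    1.9 ]
shift cm [-0.04 -0.03 17.22]
```

View pics/w1.png

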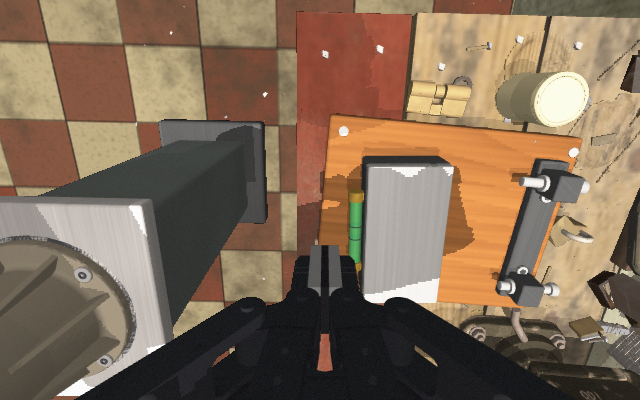

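View pics/s1.png

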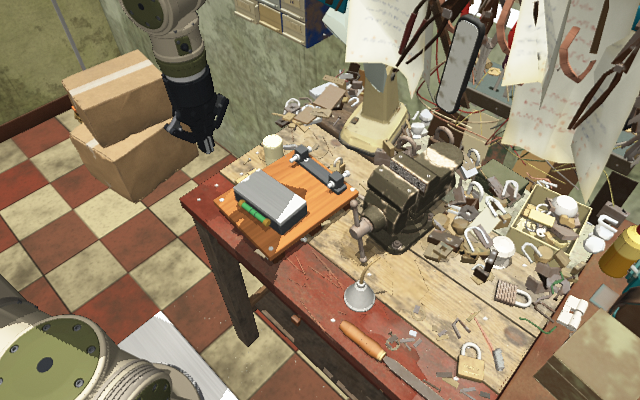

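The wrist view shows the closed fingertips at (325,250), behind the plate's near face. The linkage knuckles stand out at (250,310) and (395,310). Before lowering I'll check how high they are above the tips.

```bash
python3 - <<'E'
from h import *
s=read_state()['tcp_pos']
c=imaging.calibration('wrist');p,d=imaging.read_camera('wrist')
R,_=cv2.Rodrigues(c['rvec']);K=c['mtx'];t=np.ravel(c['tvec'])
def w(u,v): 
    z=d[v,u]; return (R.T@(z*np.linalg.inv(K)@[u,v,1]-t)-s)*1000
for u,v in [(325,248),(314,250),(337,250),(316,280),(335,280),(348,262),(298,265),(352,285),(385,300),(400,300),(425,310),(250,305),(470,350),(320,300)]: print((u,v),d[v,u],w(u,v).round(1))
m=d>0; vv,uu=np.where(m); P=(np.linalg.inv(K)@np.c_[uu,vv,np.ones(len(uu))].T)*d[vv,uu]
P=((R.T@(P-t[:,None])).T-s)*1000
g=(abs(P[:,1])<60)&(P[:,2]>-26)&(P[:,2]<60)&(abs(P[:,0])<110)
for z in range(-25,60,5):
    q=P[g&(P[:,2]>=z)&(P[:,2]<z+5)]
    if len(q): print(z,len(q),'x',q[:,0].min().round(1),q[:,0].max().round(1),'y',q[:,1].min().round(1),q[:,1].max().round(1))
E
```

```text
(325, 248) 0.15199935 [  0.1  10.2 -18.2]
(314, 250) 0.15112771 [ -5.    9.6 -17.1]
(337, 250) 0.14996876 [  5.6  10.5 -16. ]
(316, 280) 0.12866502 [-3.5  9.4  6.8]
(335, 280) 0.12738056 [ 4.  10.3  7.9]
(348, 262) 0.14853153 [ 10.7   6.1 -13. ]
(298, 265) 0.14482948 [-11.8   6.2  -9.3]
(352, 285) 0.13051096 [11.   6.8  5.8]
(385, 300) 0.34192643 [  67.2 -130.9 -169.8]
(400, 300) 0.11164051 [25.6 13.5 23.7]
(425, 310) 0.10992389 [33.7 11.6 26.2]
(250, 305) 0.109741785 [-25.3  11.7  25.8]
(470, 350) 0.09282571 [41.2 12.3 44.1]
(320, 300) 0.12211268 [-1.7  6.1 14.8]
-25 37 x -6.6 6.3 y 9.4 10.7
-20 244 x -12.8 12.3 y 5.3 11.2
-15 339 x -13.5 13.5 y 4.9 11.2
-10 361 x -13.6 13.6 y 5.2 11.1
-5 405 x -13.6 13.5 y 5.2 11.2
0 438 x -13.5 13.5 y 5.1 11.0
5 350 x -13.6 13.4 y 5.2 11.2
10 657 x -16.0 16.3 y -12.1 11.9
15 690 x -29.6 28.2 y -8.3 13.5
20 1839 x -33.1 33.7 y -12.9 14.0
25 2703 x -37.9 37.7 y -12.5 14.8
30 4744 x -41.6 41.0 y -12.8 13.2
35 2712 x -45.2 45.1 y -12.4 16.4
40 3651 x -49.5 49.0 y -12.0 17.6
45 5052 x -53.4 53.2 y -7.1 17.9
50 5327 x -57.6 57.3 y -1.1 18.0
55 5178 x -60.4 60.4 y 4.8 18.5
```

Fingers are ±13.5 mm thick up to 10 mm above the TCP and flare beyond that, so a TCP height of about 0.082 clears the plate top. Descending behind the left corner.

```bash
python3 -m crank '[[0,0,0,4.4,0],[0,0,0,4.4,0],[0,0,0,4.4,0],[0,0,0,4.2,0],[0,0,0,0,0],[0,0,1,0,0],[0,0,0.5,0,0],[0,0,0.3,0,0],[0,0,0,0,0]]'
python3 st.py 0.40 0.224 0.082
```

```text
time: 3.0
tcp_pos: [0.3943, 0.2263, 0.0841]
ee_rot: [2.191, 2.249, 0.006]
wrist_force: [-0.3, 0.1, 0.1]
finger_gap: -0.0003
t 3.0 tcp [0.3943 0.2263 0.0841] x [-0.026  1.     0.001] y [1.    0.026 0.004] F [-0.3  0.1  0.1] gap -0.0003 q [ 0.34  0.21 -0.54  0.81  0.    1.89]
shift cm [-0.24  0.57  0.21]
```

```bash
python3 -m crank '[[0,0,0.2,0.1,0],[0,0,0.2,0.1,0],[0,0,0.2,0,0],[0,0,0.2,0,0],[0,0,0.2,0,0]]'
python3 st.py;  python3 -m crank '[[0,0,0.2,0,0],[0,0,0.2,0,0],[0,0,0.2,0,0],[0,0,0.2,0,0],[0,0,0.2,0,0]]'
python3 st.py
```

```text
time: 3.5
tcp_pos: [0.3993, 0.2257, 0.08]
ee_rot: [-2.189, -2.248, 0.006]
wrist_force: [-11.2, 1.0, 9.5]
finger_gap: -0.0003
t 3.5 tcp [0.3993 0.2257 0.08  ] x [-0.027  1.     0.   ] y [ 1.     0.027 -0.006] F [-11.2   1.    9.5] gap -0.0003 q [ 0.34  0.23 -0.53  0.81  0.    1.88]
time: 4.0
tcp_pos: [0.4089, 0.2269, 0.0799]
ee_rot: [-2.186, -2.248, 0.004]
wrist_force: [-8.4, 4.5, 5.4]
finger_gap: -0.0001
t 4.0 tcp [0.4089 0.2269 0.0799] x [-0.028  1.     0.002] y [ 1.     0.028 -0.006] F [-8.4  4.5  5.4] gap -0.0001 q [ 0.33  0.25 -0.51  0.82  0.    1.88]
```

```bash
python3 -m crank '[[0,0,-1.5,0,0],[0,0,-2.0,0,0],[0,-3.1,0,0,0],[0,-3.1,0,0,0],[0,-3.1,0,0,0],[0,-3.1,0,0,0],[0,0,0.8,0,0],[0,0,0.8,0,0],[0,0,0.3,0,0],[0,0,0,0,0]]'
python3 st.py 0.40 0.100 0.082
```

```text
time: 5.0
tcp_pos: [0.4002, 0.1025, 0.0803]
ee_rot: [2.191, 2.252, 0.001]
wrist_force: [-0.7, -0.8, 0.7]
finger_gap: 0.0001
t 5.0 tcp [0.4002 0.1025 0.0803] x [-0.027  1.     0.   ] y [1.    0.027 0.   ] F [-0.7 -0.8  0.7] gap 0.0001 q [ 0.06  0.15 -0.64  0.79  0.    1.6 ]
shift cm [-0.25 -0.03 -0.17]
```

```bash
python3 -m crank '[[0,-0.2,0.2,0,0],[0,0,0.2,0,0],[0,0,0.2,0,0],[0,0,0.25,0,0],[0,0,0.25,0,0],[0,0,0.25,0,0],[0,0,0.25,0,0],[0,0,0.25,0,0],[0,0,0.25,0,0]]'
python3 st.py; python3 - <<'E'
from h import *
p,d=imaging.read_camera('top');cv2.imwrite('pics/t2.png',cv2.resize(p[150:300,230:360],None,fx=4,fy=4,interpolation=0))
E
```

```text
time: 5.9
tcp_pos: [0.4165, 0.0994, 0.0795]
ee_rot: [-2.19, -2.248, 0.012]
wrist_force: [-9.0, -5.8, 6.6]
finger_gap: 0.0001
t 5.9 tcp [0.4165 0.0994 0.0795] x [-0.026  1.    -0.003] y [ 1.     0.026 -0.008] F [-9.  -5.8  6.6] gap 0.0001 q [ 0.05  0.18 -0.6   0.8  -0.    1.59]
```

View pics/t2.png

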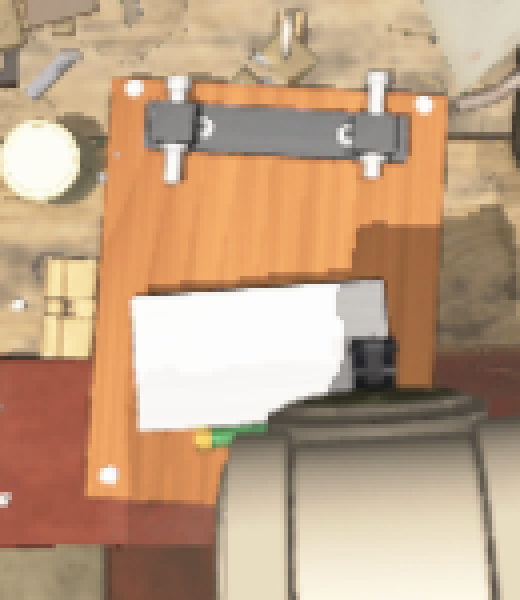

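Right corner is now ahead. I'll write a short measurement script that gives the far-face gaps at the two screws.

```bash
cat > g.py <<'E'
from h import *
c=imaging.calibration('top')
p,d=imaging.read_camera('top');h=cv2.cvtColor(p,cv2.COLOR_BGR2HSV)
m=(h[...,1]<45)&(h[...,2]>90);m[:186]=0;m[285:]=0;m[:,:250]=0;m[:,342:]=0
m=cv2.morphologyEx(m.astype(np.uint8),cv2.MORPH_OPEN,np.ones((7,7)))
n,l,s,ce=cv2.connectedComponentsWithStats(m);k=1+np.argmax(s[1:,4]);m=l==k;b=s[k]
e=[]
for u in range(b[0]+6,b[0]+b[2]-6):
    v=np.where(m[:,u])[0];e.append((u,v[0]-.5))
q=cast(np.array(e),.087,c)[:,:2]*1000
vx,vy,x0,y0=cv2.fitLine(q.astype(np.float32),cv2.DIST_HUBER,0,.01,.01).ravel()
sl=vx/vy;F=lambda y:x0+(y-y0)*sl
e=[]
vtop=[np.where(m[:,u])[0][0] for u in(b[0]+4,)][0]
for v in range(vtop+4,vtop+18):
    u=np.where(m[v])[0];e.append((u[0]-.5,v))
qs=cast(np.array(e),.087,c)[:,:2]*1000
# left side -> centre y along plate normal
yaw=-np.arctan(sl);ex=np.array([np.cos(yaw),np.sin(yaw)]);ey=np.array([-ex[1],ex[0]])
yl=np.median(qs@ey); xf=np.median(q@ex)
C=ex*(xf-40)+ey*(yl-75)
bo=np.array([576.4,157.5]);bx=np.array([np.cos(.07),-np.sin(.07)]);by=np.array([np.sin(.07),np.cos(.07)])
print('t',read_state()['time'],'yaw',yaw.round(3),'C',C.round(1),'board xy',((C-bo)@bx).round(1),((C-bo)@by).round(1))
print('gapL',(569.8-F(217.6)).round(1),'gapR',(573.1-F(98.2)).round(1))
for nm,sy in(('L',62),('R',-62)):
    P=C-40*ex+sy*ey-13.5*ex;print('contact TCP',nm,P.round(1))
E
python3 g.py
```

```text
t 6.0 yaw 0.067 C [467.2 163.3] board xy -109.4 -1.8
gapL 66.2 gapR 61.5
contact TCP L [409.6 221.6]
contact TCP R [417.9  97.9]
```

```bash
python3 -m crank '[[0,0,0.25,0,0],[0,0,0.3,0,0],[0,0,0.3,0,0],[0,0,0.3,0,0]]'
python3 st.py; python3 -m crank '[[0,0,-2.0,-0.1,0],[0,0,-2.8,-0.1,0],[0,3.1,0,0,0],[0,3.1,0,0,0],[0,3.1,0,0,0],[0,3.0,0,0,0],[0,0,0.8,0,0],[0,0,0.6,0,0],[0,0,0.5,0,0],[0,0,0,0,0]]'
python3 st.py; python3 g.py
```

```text
time: 6.4
tcp_pos: [0.4288, 0.0999, 0.0794]
ee_rot: [-2.19, -2.248, 0.009]
wrist_force: [-6.3, -4.5, 2.8]
finger_gap: 0.0
t 6.4 tcp [0.4288 0.0999 0.0794] x [-0.026  1.    -0.002] y [ 1.     0.026 -0.006] F [-6.3 -4.5  2.8] gap 0.0 q [ 0.05  0.2  -0.57  0.8  -0.    1.59]
time: 7.4
tcp_pos: [0.4008, 0.2221, 0.0823]
ee_rot: [2.194, 2.248, 0.001]
wrist_force: [-0.4, -1.1, 0.8]
finger_gap: 0.0
t 7.4 tcp [0.4008 0.2221 0.0823] x [-0.024  1.    -0.   ] y [1.    0.024 0.001] F [-0.4 -1.1  0.8] gap 0.0 q [ 0.33  0.22 -0.53  0.81 -0.    1.88]
t 7.45 yaw 0.158 C [473.4 165.4] board xy -103.3 0.7
gapL 64.2 gapR 48.4
contact TCP L [410.8 218.2]
contact TCP R [430.4  95.7]
```

```bash
python3 -m crank '[[0,0,0.4,0,0],[0,0,0.3,0,0],[0,0,0.3,0,0],[0,0,0.3,0,0],[0,0,0.3,0,0],[0,0,0.3,0,0],[0,0,0.3,0,0],[0,0,0.3,0,0],[0,0,0.3,0,0],[0,0,0.3,0,0]]'
python3 st.py; python3 g.py
```

```text
time: 8.45
tcp_pos: [0.4278, 0.2245, 0.0819]
ee_rot: [-2.187, -2.248, 0.004]
wrist_force: [-7.9, 4.9, 4.5]
finger_gap: -0.0001
t 8.45 tcp [0.4278 0.2245 0.0819] x [-0.028  1.     0.002] y [ 1.     0.028 -0.006] F [-7.9  4.9  4.5] gap -0.0001 q [ 0.31  0.27 -0.47  0.83  0.    1.86]
t 8.5 yaw 0.028 C [482.7 161.6] board xy -93.7 -2.5
gapL 48.6 gapR 48.6
contact TCP L [427.5 222. ]
contact TCP R [431.   98.1]
```

```bash
python3 -m crank '[[0,0,0.3,0,0],[0,0,0.3,0,0],[0,0,0.3,0,0],[0,0,0.3,0,0]]'
python3 st.py; python3 -m crank '[[0,0,-2.0,0,0],[0,0,-2.2,0,0],[0,0,-1,0,0],[0,-3.1,0,0,0],[0,-3.1,0,0,0],[0,-3.1,0,0,0],[0,-3.1,0,0,0],[0,0,1.5,0,0],[0,0,1.2,0,0],[0,0,0.6,0,0]]'
python3 st.py; python3 g.py
```

```text
time: 8.9
tcp_pos: [0.4398, 0.2247, 0.0819]
ee_rot: [-2.187, -2.248, 0.004]
wrist_force: [-8.0, 3.8, 5.6]
finger_gap: 0.0001
t 8.9 tcp [0.4398 0.2247 0.0819] x [-0.028  1.     0.002] y [ 1.     0.028 -0.006] F [-8.   3.8  5.6] gap 0.0001 q [ 0.31  0.29 -0.44  0.84  0.    1.85]
time: 9.9
tcp_pos: [0.429, 0.0995, 0.0827]
ee_rot: [2.192, 2.249, 0.003]
wrist_force: [-0.5, 0.1, -0.2]
finger_gap: -0.0001
t 9.9 tcp [0.429  0.0995 0.0827] x [-0.026  1.     0.   ] y [1.    0.026 0.002] F [-0.5  0.1 -0.2] gap -0.0001 q [ 0.05  0.19 -0.57  0.8   0.    1.59]
t 9.95 yaw -0.083 C [489.8 159.8] board xy -86.5 -3.7
gapL 35.1 gapR 48.2
contact TCP L [441.6 226. ]
contact TCP R [431.4 102.5]
```

```bash
python3 -m crank '[[0,0,0.3,0,0],[0,0,0.3,0,0],[0,0,0.3,0,0],[0,0,0.3,0,0],[0,0,0.3,0,0],[0,0,0.3,0,0],[0,0,0.3,0,0],[0,0,0.3,0,0],[0,0,0.3,0,0]]'
python3 st.py; python3 -m crank '[[0,0,-2.0,0,0],[0,0,-2.2,0,0],[0,0,-1.0,0,0],[0,3.1,0,0,0],[0,3.1,0,0,0],[0,3.1,0,0,0],[0,3.1,0,0,0],[0,0,1.5,0,0],[0,0,1.2,0,0],[0,0,0.6,0,0]]'
python3 st.py; python3 g.py
```

```text
time: 10.85
tcp_pos: [0.4499, 0.0995, 0.0814]
ee_rot: [-2.189, -2.248, 0.012]
wrist_force: [-7.5, -4.7, 5.8]
finger_gap: 0.0003
t 10.85 tcp [0.4499 0.0995 0.0814] x [-0.027  1.    -0.003] y [ 1.     0.027 -0.008] F [-7.5 -4.7  5.8] gap 0.0003 q [ 0.04  0.24 -0.52  0.82 -0.    1.59]
time: 11.85
tcp_pos: [0.4332, 0.2239, 0.0824]
ee_rot: [2.192, 2.25, 0.002]
wrist_force: [-0.8, -0.4, -0.1]
finger_gap: 0.0
t 11.85 tcp [0.4332 0.2239 0.0824] x [-0.026  1.     0.   ] y [1.    0.026 0.001] F [-0.8 -0.4 -0.1] gap 0.0 q [ 0.31  0.27 -0.46  0.83 -0.    1.86]
t 11.9 yaw 0.079 C [499.3 162.9] board xy -77.3 -0.0
gapL 34.7 gapR 28.6
contact TCP L [441.1 220.5]
contact TCP R [450.8  96.9]
```

```bash
python3 -m crank '[[0,0,0.4,0,0],[0,0,0.3,0,0],[0,0,0.3,0,0],[0,0,0.3,0,0],[0,0,0.3,0,0],[0,0,0.3,0,0],[0,0,0.3,0,0],[0,0,0.3,0,0],[0,0,0.3,0,0]]'
python3 st.py; python3 -m crank '[[0,0,-2.0,0,0],[0,0,-2.2,0,0],[0,0,-1.0,0,0],[0,-3.1,0,0,0],[0,-3.1,0,0,0],[0,-3.1,0,0,0],[0,-3.1,0,0,0],[0,0,1.6,0,0],[0,0,1.6,0,0],[0,0,0.6,0,0]]'
python3 st.py; python3 g.py
```

```text
time: 12.8
tcp_pos: [0.4563, 0.2251, 0.082]
ee_rot: [-2.187, -2.247, 0.004]
wrist_force: [-8.8, 4.6, 5.4]
finger_gap: 0.0
t 12.8 tcp [0.4563 0.2251 0.082 ] x [-0.027  1.     0.002] y [ 1.     0.027 -0.006] F [-8.8  4.6  5.4] gap 0.0 q [ 0.3   0.31 -0.41  0.85  0.    1.84]
time: 13.8
tcp_pos: [0.4506, 0.0993, 0.0827]
ee_rot: [2.193, 2.248, 0.001]
wrist_force: [-7.1, -3.1, 6.4]
finger_gap: 0.0001
t 13.8 tcp [0.4506 0.0993 0.0827] x [-0.025  1.    -0.   ] y [1.    0.025 0.002] F [-7.1 -3.1  6.4] gap 0.0001 q [ 0.04  0.23 -0.53  0.82 -0.    1.59]
t 13.85 yaw -0.047 C [507.9 160.6] board xy -68.6 -1.7
gapL 19.2 gapR 28.1
contact TCP L [457.3 225. ]
contact TCP R [451.5 101.1]
```

```bash
python3 -m crank '[[0,0,0.3,0,0],[0,0,0.3,0,0],[0,0,0.3,0,0],[0,0,0.3,0,0],[0,0,0.3,0,0],[0,0,0.3,0,0]]'
python3 st.py; python3 -m crank '[[0,0,-2.0,0,0],[0,0,-2.2,0,0],[0,0,-0.8,0,0],[0,3.1,0,0,0],[0,3.1,0,0,0],[0,3.1,0,0,0],[0,3.1,0,0,0],[0,0,1.5,0,0],[0,0,1.4,0,0],[0,0,0.6,0,0]]'
python3 st.py; python3 g.py
```

```text
time: 14.45
tcp_pos: [0.463, 0.0998, 0.0815]
ee_rot: [-2.19, -2.248, 0.011]
wrist_force: [-8.0, -5.3, 6.1]
finger_gap: -0.0005
t 14.45 tcp [0.463  0.0998 0.0815] x [-0.026  1.    -0.003] y [ 1.     0.026 -0.007] F [-8.  -5.3  6.1] gap -0.0005 q [ 0.04  0.26 -0.49  0.83 -0.    1.59]
time: 15.45
tcp_pos: [0.4503, 0.225, 0.0826]
ee_rot: [2.19, 2.251, 0.003]
wrist_force: [0.7, -0.8, -0.0]
finger_gap: -0.0001
t 15.45 tcp [0.4503 0.225  0.0826] x [-0.027  1.     0.001] y [1.    0.027 0.002] F [ 0.7 -0.8 -0. ] gap -0.0001 q [ 0.3   0.3  -0.43  0.84  0.    1.85]
t 15.5 yaw 0.051 C [514.1 163.4] board xy -62.6 1.5
gapL 18.4 gapR 15.6
contact TCP L [457.5 222.6]
contact TCP R [463.8  98.7]
```

```bash
python3 -m crank '[[0,0,0.4,0,0],[0,0,0.3,0,0],[0,0,0.3,0,0],[0,0,0.3,0,0],[0,0,0.3,0,0],[0,0,0.3,0,0],[0,0,0.2,0,0]]'
python3 st.py; python3 -m crank '[[0,0,-2.0,0,0],[0,0,-2.2,0,0],[0,0,-0.8,0,0],[0,-3.1,0,0,0],[0,-3.1,0,0,0],[0,-3.1,0,0,0],[0,-3.1,0,0,0],[0,0,1.5,0,0],[0,0,1.5,0,0],[0,0,0.6,0,0]]'
python3 st.py; python3 g.py
```

```text
time: 16.2
tcp_pos: [0.4664, 0.2253, 0.082]
ee_rot: [-2.187, -2.247, 0.004]
wrist_force: [-8.3, 4.1, 5.9]
finger_gap: 0.0001
t 16.2 tcp [0.4664 0.2253 0.082 ] x [-0.027  1.     0.002] y [ 1.     0.027 -0.006] F [-8.3  4.1  5.9] gap 0.0001 q [ 0.29  0.33 -0.38  0.86  0.    1.84]
time: 17.2
tcp_pos: [0.4612, 0.0997, 0.0828]
ee_rot: [2.192, 2.247, 0.003]
wrist_force: [-0.0, -0.3, 0.3]
finger_gap: -0.0001
t 17.2 tcp [0.4612 0.0997 0.0828] x [-0.025  1.    -0.   ] y [1.    0.025 0.003] F [-0.  -0.3  0.3] gap -0.0001 q [ 0.04  0.25 -0.5   0.82 -0.    1.59]
t 17.25 yaw -0.039 C [519.  162.7] board xy -57.7 1.2
gapL 8.7 gapR 16.7
contact TCP L [467.9 226.7]
contact TCP R [463.1 102.8]
```

```bash
python3 -m crank '[[0,0,0.3,0,0],[0,0,0.2,0,0],[0,0,0.2,0,0],[0,0,0.2,0,0],[0,0,0.2,0,0],[0,0,0.2,0,0],[0,0,0.2,0,0]]'
python3 st.py; python3 g.py
```

```text
time: 17.95
tcp_pos: [0.4699, 0.0999, 0.0816]
ee_rot: [-2.19, -2.248, 0.011]
wrist_force: [-9.9, -4.6, 7.0]
finger_gap: 0.0
t 17.95 tcp [0.4699 0.0999 0.0816] x [-0.026  1.    -0.003] y [ 1.     0.026 -0.007] F [-9.9 -4.6  7. ] gap 0.0 q [ 0.04  0.27 -0.47  0.84 -0.    1.59]
t 18.0 yaw 0.016 C [521.7 164. ] board xy -55.0 2.7
gapL 8.9 gapR 10.3
contact TCP L [467.3 225.2]
contact TCP R [469.2 101.2]
```

```bash
python3 -m crank '[[0,0,0.15,0,0],[0,0,0.15,0,0],[0,0,0.15,0,0],[0,0,0.15,0,0]]'
python3 -m crank '[[0,0,0.1,0,0],[0,0,0.1,0,0]]'
python3 -m crank '[[0,0,-2.0,0,0],[0,0,-2.2,0,0],[0,0,-0.8,0,0],[0,3.1,0,0,0],[0,3.1,0,0,0],[0,3.1,0,0,0],[0,3.1,0,0,0],[0,0,1.4,0,0],[0,0,1.3,0,0],[0,0,0.6,0,0]]'
python3 st.py; python3 g.py
```

```text
time: 18.4
tcp_pos: [0.4759, 0.0999, 0.0816]
ee_rot: [-2.19, -2.248, 0.011]
wrist_force: [-9.3, -5.1, 7.4]
finger_gap: -0.0001
time: 18.6
tcp_pos: [0.4766, 0.0999, 0.0816]
ee_rot: [-2.189, -2.247, 0.014]
wrist_force: [-14.3, -6.0, 12.0]
finger_gap: 0.0001
time: 19.6
tcp_pos: [0.4635, 0.2246, 0.0825]
ee_rot: [2.192, 2.249, 0.002]
wrist_force: [0.1, -1.9, -0.6]
finger_gap: -0.0001
t 19.6 tcp [0.4635 0.2246 0.0825] x [-0.026  1.     0.   ] y [1.    0.026 0.002] F [ 0.1 -1.9 -0.6] gap -0.0001 q [ 0.3   0.32 -0.4   0.85 -0.    1.84]
t 19.65 yaw 0.077 C [525.2 163.8] board xy -51.6 2.7
gapL 8.6 gapR 2.8
contact TCP L [467.1 221.5]
contact TCP R [476.6  97.9]
```

The right screw was felt at TCP x≈0.4766: the advance stalled and the force rose to 14 N. Now the left, gently.

```bash
python3 -m crank '[[0,0,0.3,0,0],[0,0,0.2,0,0],[0,0,0.2,0,0],[0,0,0.15,0,0],[0,0,0.1,0,0],[0,0,0.1,0,0]]'
python3 -m crank '[[0,0,0.1,0,0],[0,0,0.1,0,0]]'
python3 g.py
```

```text
time: 20.25
tcp_pos: [0.4686, 0.2246, 0.082]
ee_rot: [-2.188, -2.247, 0.007]
wrist_force: [-9.9, 1.3, 8.2]
finger_gap: 0.0001
time: 20.45
tcp_pos: [0.4705, 0.225, 0.0821]
ee_rot: [-2.187, -2.247, 0.005]
wrist_force: [-8.5, 2.9, 7.1]
finger_gap: -0.0003
t 20.5 yaw 0.05 C [526.8 163. ] board xy -49.9 2.0
gapL 5.7 gapR 3.0
contact TCP L [470.2 222.2]
contact TCP R [476.4  98.4]
```

```bash
python3 -m crank '[[0,0,0.1,0,0],[0,0,0.1,0,0]]'
python3 -m crank '[[0,0,0.1,0,0]]'; python3 g.py
```

```text
time: 20.7
tcp_pos: [0.4725, 0.2254, 0.0821]
ee_rot: [-2.187, -2.247, 0.005]
wrist_force: [-10.0, 3.6, 7.0]
finger_gap: -0.0002
time: 20.8
tcp_pos: [0.4735, 0.2255, 0.0821]
ee_rot: [-2.187, -2.247, 0.005]
wrist_force: [-9.3, 4.5, 6.4]
finger_gap: 0.0
t 20.85 yaw 0.017 C [528.4 163.9] board xy -48.3 3.0
gapL 2.2 gapR 3.5
contact TCP L [473.9 225. ]
contact TCP R [476. 101.]
```

```bash
python3 -m crank '[[0,0,0.1,0,0]]'; python3 -m crank '[[0,0,0.1,0,0]]'
```

```text
time: 20.95
tcp_pos: [0.4743, 0.2256, 0.0821]
ee_rot: [-2.186, -2.247, 0.005]
wrist_force: [-10.5, 4.6, 7.0]
finger_gap: -0.0001
time: 21.05
tcp_pos: [0.4754, 0.2256, 0.0821]
ee_rot: [-2.186, -2.247, 0.005]
wrist_force: [-10.8, 4.3, 7.3]
finger_gap: 0.0002
```

```bash
python3 -m crank '[[0,0,0.1,0,0]]'; python3 -m crank '[[0,0,0.05,0,0]]'; python3 g.py
```

```text
time: 21.15
tcp_pos: [0.4754, 0.2256, 0.0821]
ee_rot: [-2.185, -2.246, 0.006]
wrist_force: [-15.1, 4.7, 11.0]
finger_gap: 0.0002
time: 21.25
tcp_pos: [0.4755, 0.2256, 0.0821]
ee_rot: [-2.185, -2.246, 0.008]
wrist_force: [-14.5, 5.1, 12.2]
finger_gap: -0.0001
t 21.3 yaw 0.015 C [529.  161.6] board xy -47.6 0.7
gapL 1.7 gapR 3.1
contact TCP L [474.6 222.7]
contact TCP R [476.5  98.7]
```

Left screw felt: it stalled at 0.4754 with 15 N. The right corner may have backed off slightly, so I'll re-press it.

```bash
python3 -m crank '[[0,0,-2.0,0,0],[0,0,-2.2,0,0],[0,0,-0.8,0,0],[0,-3.1,0,0,0],[0,-3.1,0,0,0],[0,-3.1,0,0,0],[0,-3.1,0,0,0],[0,0,1.6,0,0],[0,0,1.6,0,0],[0,0,0.6,0,0]]'
python3 st.py;python3 -m crank '[[0,0,0.1,0,0],[0,0,0.1,0,0],[0,0,0.1,0,0]]'
```

```text
time: 22.3
tcp_pos: [0.4743, 0.1, 0.0828]
ee_rot: [2.193, 2.247, 0.003]
wrist_force: [-0.2, -0.1, 0.4]
finger_gap: 0.0001
t 22.3 tcp [0.4743 0.1    0.0828] x [-0.025  1.     0.   ] y [1.    0.025 0.003] F [-0.2 -0.1  0.4] gap 0.0001 q [ 0.04  0.27 -0.47  0.83 -0.    1.59]
time: 22.6
tcp_pos: [0.4741, 0.101, 0.0821]
ee_rot: [-2.191, -2.25, 0.001]
wrist_force: [0.2, 0.3, -0.5]
finger_gap: -0.0001
```

```bash
python3 st.py; python3 -m crank '[[0,0,0.1,0,0]]'; python3 -m crank '[[0,0,0.1,0,0]]'
```

```text
t 22.6 tcp [0.4741 0.101  0.0821] x [-0.027  1.     0.   ] y [ 1.     0.027 -0.001] F [ 0.2  0.3 -0.5] gap -0.0001 q [ 0.04  0.27 -0.47  0.83  0.    1.59]
time: 22.7
tcp_pos: [0.4754, 0.101, 0.0822]
ee_rot: [-2.191, -2.251, 0.0]
wrist_force: [-0.2, -0.8, 0.9]
finger_gap: 0.0
time: 22.8
tcp_pos: [0.4759, 0.101, 0.0822]
ee_rot: [-2.191, -2.25, 0.002]
wrist_force: [-3.7, -0.2, 3.5]
finger_gap: -0.0001
```

```bash
python3 -m crank '[[0,0,0.1,0,0]]'; python3 -m crank '[[0,0,0.1,0,0]]'; python3 -m crank '[[0,0,0.05,0,0]]'
```

```text
time: 22.9
tcp_pos: [0.4761, 0.101, 0.0821]
ee_rot: [-2.19, -2.249, 0.003]
wrist_force: [-7.4, -0.2, 5.5]
finger_gap: -0.0002
time: 23.0
tcp_pos: [0.4764, 0.1009, 0.082]
ee_rot: [-2.19, -2.248, 0.005]
wrist_force: [-8.5, -0.3, 6.0]
finger_gap: 0.0
time: 23.1
tcp_pos: [0.4766, 0.1008, 0.082]
ee_rot: [-2.19, -2.248, 0.006]
wrist_force: [-8.0, -1.4, 7.6]
finger_gap: 0.0
```

```bash
python3 -m crank '[[0,0,0.05,0,0]]'; python3 -m crank '[[0,0,0.05,0,0]]'
```

```text
time: 23.2
tcp_pos: [0.4768, 0.1008, 0.082]
ee_rot: [-2.189, -2.248, 0.007]
wrist_force: [-9.1, -0.8, 8.3]
finger_gap: -0.0002
time: 23.3
tcp_pos: [0.477, 0.1007, 0.082]
ee_rot: [-2.189, -2.248, 0.008]
wrist_force: [-10.8, -0.8, 9.9]
finger_gap: -0.0
```

```bash
python3 -m crank '[[0,0,0.1,0,0]]'; python3 -m crank '[[0,0,0.1,0,0]]'; python3 -m crank '[[0,0,0,0,0],[0,0,0,0,0]]'
```

```text
time: 23.4
tcp_pos: [0.4771, 0.1007, 0.0819]
ee_rot: [-2.188, -2.247, 0.009]
wrist_force: [-12.6, -2.1, 10.0]
finger_gap: -0.0002
time: 23.5
tcp_pos: [0.4772, 0.1007, 0.0819]
ee_rot: [-2.188, -2.246, 0.011]
wrist_force: [-16.8, -0.9, 15.5]
finger_gap: -0.0003
time: 23.7
tcp_pos: [0.4772, 0.1007, 0.0818]
ee_rot: [-2.188, -2.246, 0.011]
wrist_force: [-14.7, -2.1, 12.4]
finger_gap: -0.0001
```

```bash
python3 -m crank '[[0,0,-2.0,0,0],[0,0,-2.2,0,0],[0,0,-0.8,0,0],[0,3.1,0,0,0],[0,3.1,0,0,0],[0,3.1,0,0,0],[0,3.1,0,0,0],[0,0,1.5,0,0],[0,0,1.5,0,0],[0,0,0.5,0,0]]'
python3 -m crank '[[0,0,0,0,0],[0,0,0,0,0]]';python3 g.py
```

```text
time: 24.7
tcp_pos: [0.4664, 0.2253, 0.0826]
ee_rot: [2.191, 2.25, 0.004]
wrist_force: [-0.1, -0.0, 0.1]
finger_gap: 0.0001
time: 24.9
tcp_pos: [0.4638, 0.2242, 0.0821]
ee_rot: [-2.192, -2.249, 0.001]
wrist_force: [-0.1, 0.2, -0.1]
finger_gap: 0.0003
t 24.95 yaw 0.014 C [529.1 164.1] board xy -47.6 3.3
gapL 1.4 gapR 3.0
contact TCP L [474.7 225.3]
contact TCP R [476.5 101.3]
```

```bash
python3 -m crank '[[0,0,0.4,0,0],[0,0,0.4,0,0],[0,0,0.1,0,0],[0,0,0.1,0,0],[0,0,0.1,0,0]]'
python3 -m crank '[[0,0,0.1,0,0]]';python3 -m crank '[[0,0,0.1,0,0]]'; python3 -m crank '[[0,0,0.1,0,0]]'
```

```text
time: 25.45
tcp_pos: [0.4749, 0.2247, 0.0822]
ee_rot: [-2.192, -2.25, 0.001]
wrist_force: [-2.9, 0.2, 1.8]
finger_gap: 0.0002
time: 25.55
tcp_pos: [0.4751, 0.2247, 0.0822]
ee_rot: [-2.191, -2.249, 0.002]
wrist_force: [-6.0, 0.4, 5.8]
finger_gap: 0.0002
time: 25.65
tcp_pos: [0.4752, 0.2248, 0.0822]
ee_rot: [-2.19, -2.249, 0.004]
wrist_force: [-7.9, -0.0, 7.6]
finger_gap: -0.0001
time: 25.75
tcp_pos: [0.4752, 0.2248, 0.0821]
ee_rot: [-2.189, -2.248, 0.006]
wrist_force: [-10.3, -0.2, 10.4]
finger_gap: -0.0001
```

```bash
python3 -m crank '[[0,0,0.1,0,0]]';python3 -m crank '[[0,0,0.1,0,0]]'; python3 -m crank '[[0,0,-1.0,0,0],[0,0,-2,0,0],[0,0,-2.5,0,0],[0,0,-0.5,0,0],[0,0,0,-4,0],[0,0,0,-5,0],[0,4,0,-4,0],[0,4,-2,0,0],[0,4,-2,0,0],[0,0,0,0,0]]'
python3 g.py; python3 - <<'E'
from h import *
p,d=imaging.read_camera('top');a=cv2.resize(p[150:300,230:360],None,fx=3,fy=3,interpolation=0)
q,d=imaging.read_camera('scene');b=cv2.resize(q[130:280,190:320],None,fx=3,fy=3,interpolation=0)
cv2.imwrite('pics/end.png',np.hstack([a,b]))
E
```

```text
time: 25.85
tcp_pos: [0.4754, 0.2248, 0.0822]
ee_rot: [-2.188, -2.248, 0.008]
wrist_force: [-14.4, 0.3, 12.7]
finger_gap: 0.0
time: 25.95
tcp_pos: [0.4754, 0.2248, 0.0821]
ee_rot: [-2.187, -2.247, 0.01]
wrist_force: [-16.4, 0.0, 15.7]
finger_gap: -0.0
time: 26.95
tcp_pos: [0.3761, 0.3417, 0.2084]
ee_rot: [-2.185, -2.256, -0.005]
wrist_force: [-0.5, -0.7, 0.1]
finger_gap: 0.0
t 27.0 yaw 0.01 C [529.4 164.3] board xy -47.3 3.5
gapL 0.9 gapR 3.0
contact TCP L [475.3 225.7]
contact TCP R [476.6 101.7]
```

View pics/end.png

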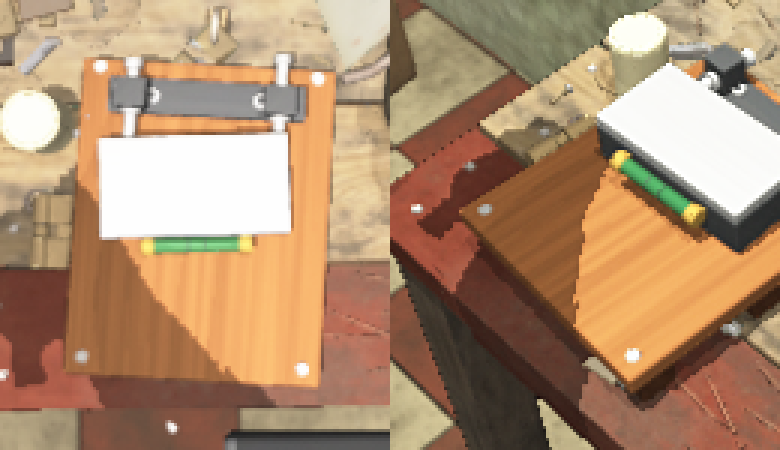

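The left picture shows both white screw tips (around (130,135) and (281,130)) meeting the far edge with no wood visible between, and the plate lies flat. Each screw was felt twice, at matching stall positions. Handing in.

```bash
python3 - <<'E'
from bench import ticket,read_state
print(read_state()['time']);print(ticket.close_job())
E
```

```text
27.1
the job is handed in; nothing more can be done
None
```

I walked the plate about 75 mm along its board with the closed fingers, pushing its near corners alternately, and pressed it up to both stop screws. I handed the job in at 27.1 s of the 67 s allowed; no verdict was reported.

- **Feel for the screws:** Each screw was felt twice, with the push stalling in the same place both times. The right stalled at TCP x 0.4766 and 0.4772 m, the left at 0.4754 m both times. The force along the push, read at the end of each move, peaked at about 17 N, and the total with the downward part at about 23 N. The limits are 30 N on a screw and 45 N on the plate.
- **Last camera check:** The plate lay flat, about 3.5 mm off centre on the board (15 mm allowed), with both screw tips meeting its far face. The wax block, the lock cylinder and the padlock looked to be where they started. I did not check the oiler again, but the arm never went near it.
- **Disagreement:** The camera figures still showed gaps of 0.9 mm at the left screw and 3.0 mm at the right, where up to 1.8 mm is allowed. I trusted the feel over these, because one top-view pixel is about 2.5 mm, the calibration is good to about 2 mm, and the right screw stalled firmly twice.
- **Not re-checked:** I did not press the right corner again after the last left press. That press moved the left corner by less than about 0.5 mm.

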